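# Wedge the spring clip off the grinder shaft

## Task

Pick up the tapered steel wedge by its upright handle, slide it tip first along the top of the grinder's shaft under the bow of the spring clip until the clip spreads and comes off the shaft, and do not touch the clip with the fingers. Then set the wedge down on the bench, with the clip off the shaft and lying on the bench too (resting on or around the wedge is fine). Leave the blunt bar with the same handle where it lies.

Things in the scene. Friction and masses are not known exactly. Their poses are not given: they have to be found in the camera images.
- wedge_grip (a point): Grip point of the loose steel wedge, 50 mm above its flat underside. Upright dark handle 34 (x) by 22 (y) by 70 mm tall, down to the underside: pinch it across y. The oiled blade, 12 mm wide, runs to +x, underside level with the handle's: a level land 36 mm high from x = 17 to 42 mm, then a slope down to a 3 mm thick tip at x = 112 mm. It stands on the bench as it is used. 0.25 kg.
- clip: Loose U-shaped spring clip astride the shaft, 14 (x) by 39 mm (y). Origin on the shaft's axis when seated, x along it to the motor, z up. Bow 4 mm thick, underside 24 mm above the origin (12 mm above the shaft's top). Springy legs, 31 mm apart inside, reach 12 mm below the origin and hook under the shaft. Raised 18 mm (5 to 10 N) it is free; at 24 mm it rides on the wedge's level land.
- seat (a point): Clip's seat, on the axis of the fixed grinder's level dark shaft (24 mm thick, axis 90 mm above the bench). x points along the shaft to the motor, z up. Free end at x = -45 mm: push the wedge in from there. Grey fork cheeks at x = 8 to 20 mm back the clip's legs, 40 mm above the axis; the wedge passes through their 29 mm gap. Past them the shaft's top is free to x = 106 mm, the motor.
- bar: Bystander to leave alone: a loose blunt bar with the same handle as the wedge, but its blade is level, 24 mm high and 12 mm wide, with no taper, to x = 112 mm. Origin on the bench below the middle of its handle, x towards the blade.
Things that resemble listed ones, but are neither listed nor needed, are in the scene too. What is shaped like the part that bears wedge_grip but blue or yellow is not meant. Of the things shaped like the clip, the bare steel one is meant.

How it is judged:
By the outcome, as a careful person would: the job done as asked, in the order asked, and still so for the second after the job is handed in, with the robot touching nothing.
It also fails if it takes over 58 s, if anything falls off the work surface, if the arm or the gripper's body presses on something with over 40 N, if the wrist force passes 120 N, or if a joint passes its speed limit or range.

## Robot

A 7-joint arm with a two-finger parallel gripper is mounted at the origin on the work surface. World frame = base frame: x ahead of the robot, y to its left, z up, the work surface at z = 0. Lengths are in m, angles in rad, forces in N, time in s.
With the tool pointing down it reaches from about 0.35 to 0.9 m from the base axis. Payload 19.9 kg.
Tool frame: the origin (TCP) lies between the finger pads; the fingertips stand 19 mm ahead of it and the grasp point (between the pads) is the TCP; z points along the fingers, x is the direction in which the jaws open and shut, and the axes are right-handed (so a half turn about z gives the same grasp; the last joint's range is limited). The gripper opens to 85 mm and grips with 20 to 120 N. Pads are 22 mm wide; open, the fingers measure 114 mm over their backs; the gripper's body (76 mm by 85 mm) begins 54 mm behind the grasp point. The pads swing forward as they close: fully open they stand 13 mm farther back than shut.
Start: joints at [-1.278, 0.417, -0.01, 1.614, 0.005, 1.111, -0.053], TCP at [0.205, 0.59, 0.25] pointing down, gripper open.
Joint ranges: [-2.81, 2.81], [-0.39, 2.02], [-1.27, 1.25], [0.06, 2.57], [-1.19, 4.33], [0.19, 2], [-2.82, 2.82]. Speed limits (rad/s): [1.89, 1.89, 2.39, 2.39, 3.01, 3.01, 3.01].

## Interface

Orientations are given as a unit quaternion [w, x, y, z].
In Python, from workcell import bot gives the robot as it stands.
- The arm moves only by the tool jog_arm, never from a script. Its argument "increments" is one flat list of numbers, 7 for each row, row after row: the turn, a rotation vector about the tool's x, y, z in units of 6 degrees (1.0 is 6 degrees), then the shift along the tool's x, y, z in units of 40 mm (1.0 is 40 mm), then the opening, from -1 (shut) to 1 (fully open). In form: [wx, wy, wz, dx, dy, dz, gripper, wx, wy, wz, dx, dy, dz, gripper, ...]. A call has 1 to 10 rows; each row is the pose to reach, as a shift and turn from the pose commanded when the call began, along the tool's axes at that moment; what a row does not reach only later rows make up. A row lasts 1/10 s, in which the tool goes at most 50 mm and 8.59 degrees, less where a joint would pass 70% of its speed; a pose out of reach is approached as far as the arm can. A call with a gripper value outside its range is refused whole. The fingers move at their own pace and stop on an object; "squeeze" is the grip in N (left out, the last holds). Time passes only in rows, so rows that repeat a pose let the fingers close. It gives the time, the measured TCP pose, the force and the opening at its end, in the units of the state.
- bot.observe(): the state, without advancing time (a new reading comes with each control period).
- bot.grab_frame(name): name is "scene" or "top" or "wrist"; returns (picture, depth): 420x560x3 uint8, red, green, blue; 420x560 float32, m along the optical axis (not along the pixel's ray), 0 where there is no reading.
- bot.get_calibration(name): a dict with "fx", "fy", "cx", "cy" (pixels), "R" (3x3) and "t" (3): a world point X has camera coordinates R X + t. Camera axes: x right, y down, z forward; pixel columns grow to the right and rows downward; lengths in m; the calibration is good to about 2 mm. A picture is of the moment at which its call begins: read the wrist's pose just before it. get_calibration takes no time and is no camera call; for the wrist camera it gives the pose at the moment of the call.
- bot.finish_job(): hands the job in, once; it reports no verdict.
Trained networks look in the newest picture that a camera, given by its name, has taken for a name from the list of things; names that differ only in an ending like _2 or _b are one class to them, and where a whole thing is asked for, a point or a joint stands for the part that bears it (a point fixed in the world has none). Each returns a list of dicts, best first, with "conf" (0 to 1); they miss things now and then, are a little off and sometimes report something else, mostly with a low value. They report only what shows in the picture. A call takes as long as a camera call. They do not tell look-alikes from the thing itself.
- bot.look_for(camera, target): "xyz" ([x, y, z] in m, in world coordinates, good to about 4 mm: the middle of the surface that is visible of it).
- bot.regions_of(camera, target): "region" (420x560 bool, what is visible of it).
The state is a dict: "t": time; "joint_positions": joint angles; "joint_velocities": joint speeds; "tau": joint torques, N m; "tcp_pos": TCP position; "eef_rot": TCP orientation; "ft_force": force on the tool from outside, world axes, zero at the start; "torque": the same for the moment, N m; "grip_width": finger opening in m.
Only numpy, scipy, OpenCV 4.12 (cv2) and the standard library are available. Lean on these libraries where they do the work, as an engineer would, in place of code of your own. Each camera call takes 0.05 s, during which the arm holds its last target. There are 200 camera calls.

## Working session

There is one attempt and no reset: what is moved stays moved. The work goes in short steps, Python scripts to look and compute and a tool call to move; the robot and the scene stay as the last step left them, time stands still between calls to the robot, and variables do not carry over. Pictures are saved under pics/ and viewed, about 8 in all and at most 12, crops included, and the job is handed in when it is done.

Besides the shell and the picture viewer there is one more tool, called after "Call:" as name(argument=value, ...) on one line, values as JSON. jog_arm: Moves the arm, as the interface text tells. Its arguments: {"type":"object","properties":{"increments":{"type":"array","items":{"type":"number"}},"squeeze":{"type":"number"}},"required":["increments"]}

```bash
mkdir -p pics; ls
python3 - <<'E'
from workcell import bot
import cv2, numpy as np
for c in ("scene","top"):
    p,d=bot.grab_frame(c); cv2.imwrite(f"pics/{c}0.png",p[:,:,::-1]); np.savez(f"{c}0.npz",p=p,d=d)
    for n in ("wedge_grip","clip","bar","seat"):
        try: print(c,n,[(np.round(r["xyz"],3).tolist(),round(r["conf"],2)) for r in bot.look_for(c,n)])
        except Exception as e: print(c,n,e)
    k=bot.get_calibration(c); print({a:np.round(b,3).tolist() for a,b in k.items()})
s=bot.observe(); print(s)
E
```

```text
pics
scene wedge_grip [([0.525, -0.212, 0.029], 0.78), ([0.339, -0.062, 0.025], 0.74), ([0.495, -0.346, 0.027], 0.62)]
scene clip [([0.423, 0.062, 0.033], 0.97), ([0.537, 0.092, 0.114], 0.64)]
scene bar [([0.425, -0.264, 0.024], 0.57)]
scene seat [([0.578, 0.217, 0.102], 0.96)]
{'fx': 450.757, 'fy': 450.757, 'cx': 282.948, 'cy': 213.417, 'R': [[-0.27, 0.963, 0.008], [0.8, 0.229, -0.554], [-0.536, -0.143, -0.832]], 't': [0.23, -0.335, 1.01]}
top wedge_grip [([0.48, -0.339, 0.033], 0.97), ([0.339, -0.072, 0.039], 0.89), ([0.517, -0.213, 0.035], 0.77)]
top clip [([0.423, 0.062, 0.044], 0.76), ([0.518, 0.093, 0.117], 0.75)]
top bar [([0.423, -0.252, 0.026], 0.89)]
top seat [([0.544, 0.225, 0.126], 0.77)]
{'fx': 496.418, 'fy': 496.418, 'cx': 273.108, 'cy': 205.615, 'R': [[-0.008, -0.999, 0.034], [-0.997, 0.005, -0.08], [0.08, -0.034, -0.996]], 't': [-0.098, 0.469, 0.862]}
{'t': 0.5, 'joint_positions': array([-1.27743653,  0.4174078 , -0.010308  ,  1.61361502,  0.00471302,
        1.110701  , -0.05300554]), 'joint_velocities': array([ 0.00123338, -0.00138588,  0.00018298, -0.00097595, -0.00092317,
       -0.00121276,  0.00032933]), 'tau': array([-5.44158120e-04, -8.63673949e+01,  6.78031370e-01, -4.34981632e+01,
        1.92628358e-02,  2.32695733e-03,  3.18645266e-05]), 'tcp_pos': array([0.20538524, 0.5902628 , 0.25024887]), 'eef_rot': array([ 5.05287945e-05,  8.15054183e-01,  5.79384739e-01, -2.82957573e-05]), 'ft_force': array([0.03316819, 0.11087275, 0.45490855]), 'torque': array([-0.00663156,  0.00669641,  0.05629673]), 'grip_width': 0.08533804995805437}
```

View pics/scene0.png

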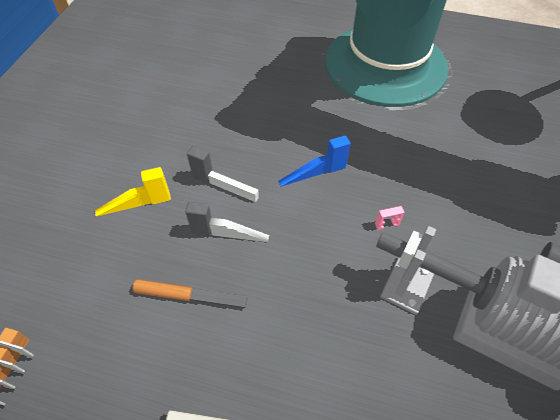

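View pics/top0.png

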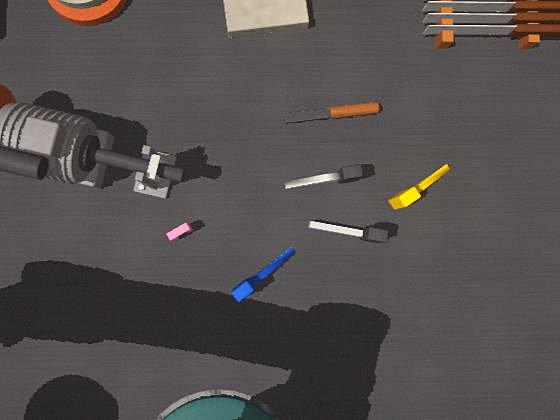

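Scene: the dark-handled tapered wedge is at (198,217) with its tip at (268,238). The level bar is at (200,165), with the blue and yellow decoys at (340,152) and (155,187). The steel clip is on the shaft at (410,248) and the pink decoy is at (390,217). In the top view the wedge is at (355,172), the bar at (375,234) and the clip at (155,163). Next I'll measure these and check the choice in a crop.

```bash
cat > h.py <<'E'
import numpy as np, cv2
from workcell import bot
def cloud(d,k):
    v,u=np.indices(d.shape); P=np.stack([(u-k["cx"])/k["fx"]*d,(v-k["cy"])/k["fy"]*d,d],-1)
    W=(P-np.array(k["t"]))@np.array(k["R"]); W[d==0]=np.nan; return W
E
python3 - <<'E'
from h import *
big=[]
for c,(u0,v0,w,h) in {"top":(270,140,130,110),"scene":(170,130,130,130)}.items():
    z=np.load(c+"0.npz"); k=bot.get_calibration(c); W=cloud(z["d"],k)
    big.append(cv2.resize(z["p"][v0:v0+h,u0:u0+w,::-1],(390,390),interpolation=cv2.INTER_CUBIC))
    def fit(m,n):
        Q=W[m]; 
        if len(Q)<5: print(c,n,len(Q));return
        r=cv2.minAreaRect((Q[:,:2]*1000).astype(np.float32)); print(c,n,len(Q),Q.mean(0).round(4),"rect",np.round(r[0],1),np.round(r[1],1),round(r[2],1))
    X,Y,Z=W[...,0],W[...,1],W[...,2]
    wd=(abs(X-.49)<.05)&(Y<-.15)&(Y>-.42)&(Z>.012) & (X>.45)
    # wedge region near image
    m=np.zeros(X.shape,bool); m[v0:v0+h,u0:u0+w]=1
    yel=(z["p"][...,0].astype(int)-z["p"][...,2]>60)
    A=m&~yel&(Z>.006)&(X>.455)&(X<.6)&(Y<-.15)&(Y>-.42)
    fit(A&(Z>.060),"wedge handle top"); fit(A&(Z<.045)&(Z>.008),"wedge blade")
    B=m&~yel&(Z>.006)&(X<.455)
    fit(B&(Z>.060),"bar handle top"); fit(B&(Z<.03),"bar blade")
    S=(Z>.092)&(Z<.108)&(Y>.03)&(Y<.2)&(X>.4)&(X<.65); fit(S&(Z>.097),"shaft"); 
    for a in np.arange(.03,.21,.02):
        q=S&(abs(Y-a)<.01); 
        if q.sum()>5: print(round(a,2),q.sum(),np.nanmedian(X[q]).round(4),np.nanmax(Z[q]).round(4),end="; ")
    print(); C=(Z>.111)&(Z<.125)&(Y>.03)&(Y<.13)&(X>.4)&(X<.65); fit(C,"clip top"); fit((Z>.126)&(Z<.14)&(Y>.03)&(Y<.14)&(X>.4)&(X<.65),"cheeks")
cv2.imwrite("pics/crop1.png",np.hstack(big))
E
```

```text
top wedge handle top 265 [ 0.522  -0.2335  0.069 ] rect [ 522.6 -233.8] [22.1 34.1] 6.8
top wedge blade 368 [ 0.515  -0.1917  0.028 ] rect [ 518.6 -199.7] [20.1 99. ] 3.7
top bar handle top 271 [ 0.4153 -0.2742  0.0689] rect [ 415.4 -275.1] [34.1 22.1] 79.7
top bar blade 424 [ 0.4257 -0.2151  0.0225] rect [ 420.  -205.7] [ 46.9 157.4] 4.1
top shaft 1122 [0.5353 0.1308 0.1006] rect [534.  134.4] [175.1  67.8] 64.7
0.05 114 0.5151 0.1041; 0.07 181 0.5183 0.104; 0.09 116 0.5209 0.1065; 0.11 171 0.5283 0.1073; 0.13 179 0.533 0.1043; 0.15 177 0.5369 0.104; 0.17 177 0.5427 0.1042; 0.19 296 0.5518 0.1079; 
top clip top 276 [0.524  0.0932 0.1173] rect [525.1  97.3] [25.6 54.9] 76.0
top cheeks 148 [0.527  0.1051 0.1295] rect [527.4 105.2] [12.3 56.1] 76.3
scene wedge handle top 308 [ 0.525  -0.2335  0.0684] rect [ 523. -235.] [22.3 34.6] 8.3
scene wedge blade 802 [ 0.523  -0.201   0.0256] rect [ 518.9 -200.1] [ 18.7 103.9] 11.7
scene bar handle top 257 [ 0.4183 -0.2746  0.0679] rect [ 416.7 -276.1] [34.5 22.4] 78.8
scene bar blade 847 [ 0.4203 -0.2055  0.0183] rect [ 418.8 -192.7] [ 59.8 195.3] 17.3
scene shaft 1424 [0.5406 0.1342 0.1008] rect [534.4 133.8] [176.4  70.7] 65.1
0.05 141 0.5203 0.1044; 0.07 222 0.5241 0.1079; 0.09 144 0.5427 0.1079; 0.11 201 0.5288 0.1079; 0.13 232 0.5382 0.1035; 0.15 239 0.5433 0.1034; 0.17 245 0.5474 0.1036; 0.19 429 0.5617 0.108; 
scene clip top 385 [0.5283 0.0942 0.1175] rect [528.4  96.6] [26.7 52.3] 76.5
scene cheeks 179 [0.5293 0.1042 0.1296] rect [527.5 104.7] [12.  56.8] 76.6
```

View pics/crop1.png

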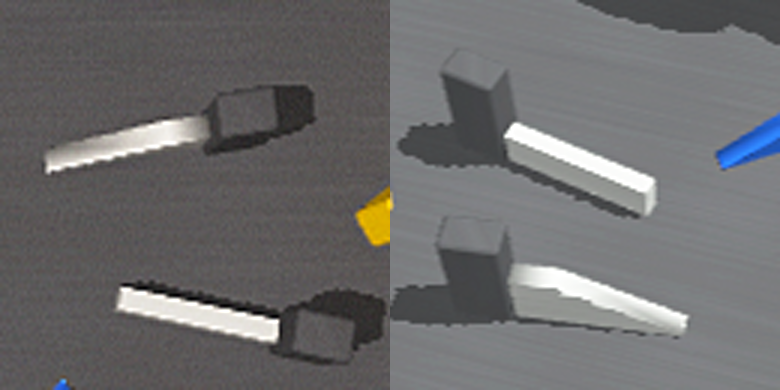

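The crop confirms it. The tapered blade with the dark handle, at (0.523, -0.234), is the wedge, and the level one is the bar. Seat is about (0.524, 0.0914) with the shaft heading about 76.5°. The wedge heading is about 97.5°.

```bash
cat >> h.py <<'E'
from scipy.spatial.transform import Rotation as R
def inc(xyz,heading,pitch=0):
    """increments to put TCP at xyz, tool down, blade heading (deg), pitch: tip up (deg)"""
    s=bot.observe(); q=s["eef_rot"]; C=R.from_quat([q[1],q[2],q[3],q[0]])
    T0=R.from_euler("z",heading-90,degrees=True)*R.from_euler("x",180,degrees=True)
    h=np.radians(heading); l=np.array([np.sin(h),-np.cos(h),0])  # wedge -y: rot about it lifts tip when positive
    T=R.from_rotvec(l*np.radians(pitch))*T0
    w=(C.inv()*T).as_rotvec(degrees=True)/6; d=C.inv().apply(np.array(xyz)-s["tcp_pos"])/.04
    print("t",round(s["t"],2),"tcp",s["tcp_pos"].round(4),"F",s["ft_force"].round(1),"w",round(s["grip_width"],4)); print("inc",w.round(2),d.round(3))
E
python3 -c "
from h import *
inc([.5226,-.234,.25],97.5)"
```

```text
t 0.5 tcp [0.2054 0.5903 0.2502] F [0.  0.1 0.5] w 0.0853
inc [ 0.    0.   10.55] [-1.6856e+01  1.4262e+01  9.0000e-03]
```

Call:
jog_arm(increments=[0,0,10.55,-16.85,14.26,0,1,0,0,10.55,-16.85,14.26,0,1,0,0,10.55,-16.85,14.26,0,1,0,0,10.55,-16.85,14.26,0,1,0,0,10.55,-16.85,14.26,0,1,0,0,10.55,-16.85,14.26,0,1,0,0,10.55,-16.85,14.26,0,1,0,0,10.55,-16.85,14.26,0,1,0,0,10.55,-16.85,14.26,0,1,0,0,10.55,-16.85,14.26,0,1])

```text
t: 1.5
tcp_pos: [0.3853, 0.1218, 0.2507]
eef_rot: [-0.0, 0.998, 0.066, 0.0]
ft_force: [2.0, 1.0, -0.2]
grip_width: 0.0854
```

```bash
python3 -c "
from h import *
inc([.5226,-.234,.16],97.5)"
```

```text
t 1.5 tcp [0.3853 0.1218 0.2507] F [ 2.   1.  -0.2] w 0.0854
inc [-0.01 -0.01  0.  ] [2.236 9.269 2.261]
```

Call:
jog_arm(increments=[0,0,0,2.24,9.27,2.26,1,0,0,0,2.24,9.27,2.26,1,0,0,0,2.24,9.27,2.26,1,0,0,0,2.24,9.27,2.26,1,0,0,0,2.24,9.27,2.26,1,0,0,0,2.24,9.27,2.26,1,0,0,0,2.24,9.27,2.26,1,0,0,0,2.24,9.27,2.26,1,0,0,0,2.24,9.27,2.26,1,0,0,0,2.24,9.27,2.26,1])

```text
t: 2.5
tcp_pos: [0.522, -0.233, 0.1595]
eef_rot: [0.0, 0.998, 0.065, -0.001]
ft_force: [-0.6, -0.1, 0.8]
grip_width: 0.0853
```

Run:
```python
from h import *
k=bot.get_calibration("wrist"); p,d=bot.grab_frame("wrist"); cv2.imwrite("pics/w1.png",p[:,:,::-1]); W=cloud(d,k)
X,Y,Z=W[...,0],W[...,1],W[...,2]
for n,m in {"handle":(Z>.062)&(Z<.08)&(X>.48)&(X<.57)&(Y<-.19)&(Y>-.28),"blade":(Z>.008)&(Z<.045)&(X>.48)&(X<.56)&(Y>-.21)&(Y<-.1)}.items():
    Q=W[m]
    if len(Q)>5:
        r=cv2.minAreaRect((Q[:,:2]*1000).astype(np.float32)); print(n,len(Q),Q.mean(0).round(4),np.round(r[0],1),np.round(r[1],1),round(r[2],1))
inc([.5226,-.234,.052],97.5)
```

```text
handle 1272 [ 0.5204 -0.2327  0.0686] [ 520.8 -233.9] [21.9 33.6] 6.7
blade 1373 [ 0.5126 -0.1731  0.0249] [ 512.2 -171.8] [11.6 77.9] 7.4
t 2.55 tcp [ 0.5222 -0.2318  0.1598] F [-0.   0.3  0.2] w 0.0851
inc [-0.  0.  0.] [0.004 0.056 2.695]
```

View pics/w1.png

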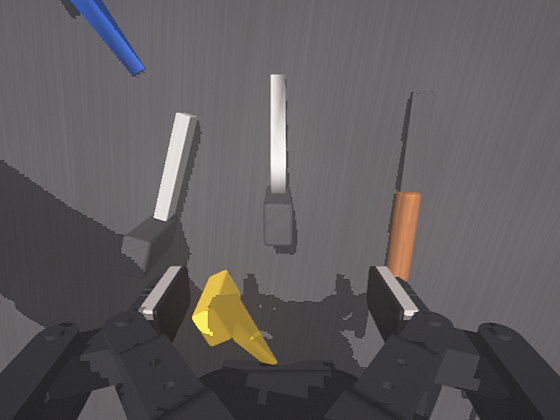

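The wrist view shows the dark handle at (279,222) centred between the fingers, with its blade pointing straight up to (278,75). The bar at (150,245) and the yellow one at (225,310) are clear.

Call:
jog_arm(increments=[0,0,0,0,0.05,1.0,1,0,0,0,0,0.05,2.0,1,0,0,0,0,0.05,2.7,1,0,0,0,0,0.05,2.7,1,0,0,0,0,0.05,2.7,-1,0,0,0,0,0.05,2.7,-1,0,0,0,0,0.05,2.7,-1,0,0,0,0,0.05,2.7,-1,0,0,0,0,0.05,2.7,-1,0,0,0,0,0.05,2.7,-1], squeeze=80)

```text
t: 3.55
tcp_pos: [0.5231, -0.2342, 0.0528]
eef_rot: [-0.0, 0.998, 0.066, 0.001]
ft_force: [-2.1, 2.8, 10.2]
grip_width: 0.0212
```

Call:
jog_arm(increments=[0,0,0,0,0,0,-1,0,0,0,0,0,0,-1,0,0,0,0,0,-1.0,-1,0,0,0,0,0,-2.0,-1,0,0,0,0,0,-3,-1,0,0,0,0,0,-4,-1,0,0,0,0,0,-4,-1,0,0,0,0,0,-4,-1,0,0,0,0,0,-4,-1])

```text
t: 4.45
tcp_pos: [0.5221, -0.2338, 0.2108]
eef_rot: [-0.0, 0.998, 0.066, -0.001]
ft_force: [0.3, 0.0, -3.0]
grip_width: 0.0212
```

```bash
python3 -c "
from h import *
inc([.4832,-.0788,.18],76.5)"
```

```text
t 4.45 tcp [ 0.5221 -0.2338  0.2108] F [ 0.3  0.  -3. ] w 0.0212
inc [-0.    0.02  3.5 ] [-0.455 -3.968  0.773]
```

Call:
jog_arm(increments=[0,0,0.7,-0.09,-0.8,0.15,-1,0,0,1.4,-0.18,-1.6,0.3,-1,0,0,2.1,-0.27,-2.4,0.45,-1,0,0,2.8,-0.36,-3.2,0.6,-1,0,0,3.5,-0.455,-3.97,0.77,-1,0,0,3.5,-0.455,-3.97,0.77,-1,0,0,3.5,-0.455,-3.97,0.77,-1,0,0,3.5,-0.455,-3.97,0.77,-1])

```text
t: 5.25
tcp_pos: [0.4837, -0.0799, 0.1807]
eef_rot: [0.0, 0.993, -0.118, -0.0]
ft_force: [0.7, -0.5, -1.6]
grip_width: 0.0211
```

Run:
```python
from h import *
k=bot.get_calibration("wrist"); s=bot.observe(); p,d=bot.grab_frame("wrist"); cv2.imwrite("pics/w2.png",p[:,:,::-1]); W=cloud(d,k)
q=s["eef_rot"]; C=R.from_quat([q[1],q[2],q[3],q[0]])
def rect(m,n,V):
    Q=V[m]
    if len(Q)>5:
        r=cv2.minAreaRect((Q[:,:2]*1000).astype(np.float32)); print(n,len(Q),Q.mean(0).round(4),np.round(r[0],1),np.round(r[1],1),round(r[2],1))
T=C.inv().apply((W-s["tcp_pos"]).reshape(-1,3)).reshape(W.shape) # tool frame
x,y,z=T[...,0],T[...,1],T[...,2]
print("tool frame (blade along -y):")
rect((abs(x)<.02)&(abs(y)<.03)&(z<-.01)&(z>-.03),"handle top",T)
rect((abs(x)<.02)&(y<-.02)&(y>-.125)&(z<.05)&(z>0),"blade",T)
X,Y,Z=W[...,0],W[...,1],W[...,2]; A=(X>.45)&(X<.6)&(Y>.03)&(Y<.14)
rect(A&(Z>.126)&(Z<.14),"cheeks",W); rect(A&(Z>.112)&(Z<.124),"clip",W); rect(A&(Z>.096)&(Z<.106)&(Y<.08),"shaft end",W)
c=k and None
kt=bot.get_calibration("top"); p,d=bot.grab_frame("top"); cv2.imwrite("pics/t2.png",p[:,:,::-1])
V=cloud(d,kt); Tv=C.inv().apply((V-s["tcp_pos"]).reshape(-1,3)).reshape(V.shape); x,y,z=Tv[...,0],Tv[...,1],Tv[...,2]
rect((abs(x)<.02)&(y<-.02)&(y>-.13)&(z<.056)&(z>.0),"blade top cam",Tv)
inc([.4832,-.0788,.1555],76.5)
```

```text
tool frame (blade along -y):
handle top 5739 [-0.0007 -0.0038 -0.0174] [ 0.  -0.4] [34.5 39.9] 89.7
blade 4606 [-0.0013 -0.0645  0.0297] [ -1.2 -65.6] [91.2 11.9] 89.9
shaft end 614 [0.5131 0.0524 0.0991] [513.3  52.7] [10.  20.6] 76.1
t 5.35 tcp [ 0.4838 -0.0801  0.181 ] F [ 0.2 -0.5 -1.4] w 0.021
inc [ 0.01  0.   -0.01] [-0.022 -0.03   0.637]
```

View pics/w2.png

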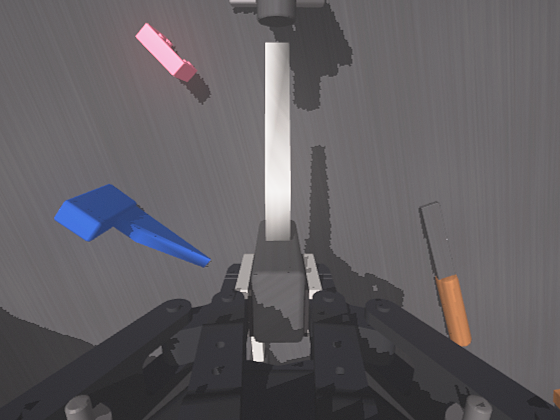

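The blade, spanning (278,43) to (278,235), lines up with the shaft end at (278,10). The underside is 52.6 mm below the TCP. Next I lower and start under the bow.

Call:
jog_arm(increments=[0,0,0,-0.02,-0.03,0.3,-1,0,0,0,-0.02,-0.03,0.64,-1,0,0,0,-0.02,-0.03,0.64,-1,0,0,0,-0.02,-0.3,0.64,-1,0,0,0,-0.02,-0.6,0.64,-1,0,0,0,-0.02,-0.9,0.64,-1,0,0,0,-0.02,-1.2,0.64,-1,0,0,0,-0.02,-1.5,0.64,-1,0,0,0,-0.02,-1.75,0.64,-1,0,0,0,-0.02,-1.75,0.64,-1])

```text
t: 6.35
tcp_pos: [0.4997, -0.0092, 0.1555]
eef_rot: [-0.0, 0.993, -0.116, 0.0]
ft_force: [0.0, -0.7, -2.8]
grip_width: 0.0214
```

Run:
```python
from h import *
p,d=bot.grab_frame("scene"); q,_=bot.grab_frame("top")
a=cv2.resize(p[190:330,340:480,::-1],(400,400)); b=cv2.resize(q[110:250,100:240,::-1],(400,400)); cv2.imwrite("pics/s3.png",np.hstack([a,b]))
k=bot.get_calibration("top"); 
u=np.array([.2334,.9724,0]); inc(np.array([.524,.0914,.1555])-.030*u,76.5)
```

```text
t 6.45 tcp [ 0.4993 -0.011   0.1555] F [ 0.3 -0.4 -2.5] w 0.0212
inc [ 0.   -0.    0.01] [ 0.004 -1.882 -0.   ]
```

View pics/s3.png

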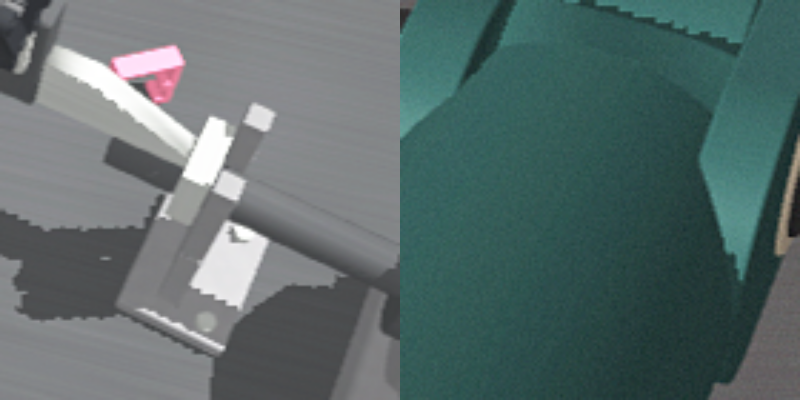

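The wedge lies along the shaft top with its tip under the bow at (205,155) and aligned. The top camera is occluded by the arm. Pushing now.

Call:
jog_arm(increments=[0,0,0,0,-0.2,0,-1,0,0,0,0,-0.4,0,-1,0,0,0,0,-0.6,0,-1,0,0,0,0,-0.8,0,-1,0,0,0,0,-1.0,0,-1])

```text
t: 6.95
tcp_pos: [0.5085, 0.028, 0.1553]
eef_rot: [0.0, 0.993, -0.118, -0.0]
ft_force: [0.8, -1.3, -2.2]
grip_width: 0.0211
```

Call:
jog_arm(increments=[0,0,0,0,-0.15,0,-1,0,0,0,0,-0.3,0,-1,0,0,0,0,-0.45,0,-1,0,0,0,0,-0.6,0,-1,0,0,0,0,-0.75,0,-1,0,0,0,0,-0.88,0,-1,0,0,0,0,-0.88,0,-1,0,0,0,0,-0.88,0,-1])

```text
t: 7.75
tcp_pos: [0.5168, 0.0622, 0.1555]
eef_rot: [0.0, 0.993, -0.117, -0.0]
ft_force: [0.0, -0.5, -2.1]
grip_width: 0.0208
```

Run:
```python
from h import *
k=bot.get_calibration("wrist"); p,d=bot.grab_frame("wrist"); q,e=bot.grab_frame("scene")
a=cv2.resize(q[170:330,340:500,::-1],(400,400)); b=cv2.resize(p[0:300,130:430,::-1],(400,400)); cv2.imwrite("pics/s4.png",np.hstack([a,b]))
W=cloud(e,bot.get_calibration("scene")); X,Y,Z=W[...,0],W[...,1],W[...,2]
m=(abs(X-.525)<.04)&(abs(Y-.09)<.02)&(Z>.134)&(Z<.15); print(m.sum(),W[m].mean(0).round(4) if m.any() else "")
u=np.array([.2334,.9724,0]); inc(np.array([.524,.0914,.1555])-.030*u,76.5)
```

```text
464 [0.5269 0.0905 0.1406]
t 7.85 tcp [0.5168 0.062  0.1555] F [-0.8  1.2 -3.2] w 0.0211
inc [ 0. -0. -0.] [ 0.003 -0.007  0.001]
```

View pics/s4.png

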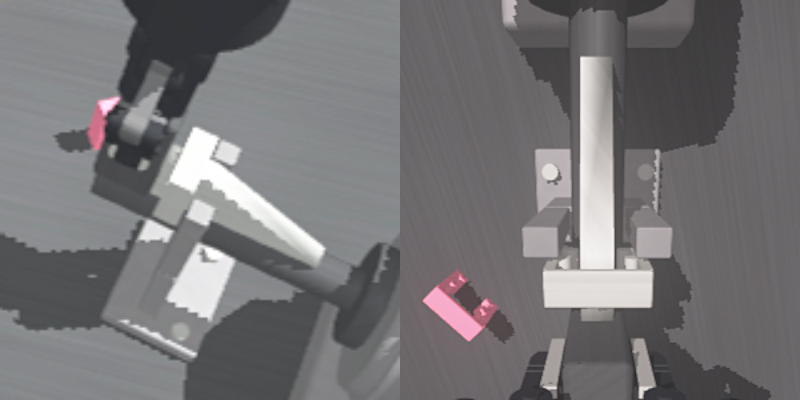

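The clip now rides on the level land (bow top z 0.141, at (598,288)) with a gap to the fingers. The shaft and wedge look as expected, so I lift gently, then tilt the tip up.

Call:
jog_arm(increments=[0,0,0,0,0,-0.06,-1,0,0,0,0,0,-0.16,-1,0,0,0,0,0,-0.3,-1,0,0,0,0,0,-0.5,-1,0,0,0,0,0,-0.7,-1,0,0,0,0,0,-0.9,-1,0,0,0,0,0,-1.1,-1,0,0,0,0,0,-1.3,-1,0,0,0,0,0,-1.5,-1,0,0,0,0,0,-1.65,-1])

```text
t: 8.85
tcp_pos: [0.517, 0.0622, 0.2223]
eef_rot: [-0.0, 0.993, -0.117, 0.0]
ft_force: [0.6, 0.3, -3.5]
grip_width: 0.0213
```

Call:
jog_arm(increments=[0,0,0,0,0,-0.1,-1,0.2,0,0,0,0,-0.2,-1,0.4,0,0,0,0,-0.3,-1,0.6,0,0,0,0,-0.35,-1,0.8,0,0,0,0,-0.35,-1,1.0,0,0,0,0,-0.35,-1,1.2,0,0,0,0,-0.35,-1,1.4,0,0,0,0,-0.35,-1,1.4,0,0,0,0,-0.35,-1])

```text
t: 9.75
tcp_pos: [0.5168, 0.0617, 0.2354]
eef_rot: [-0.073, 0.99, -0.118, 0.009]
ft_force: [-0.4, -0.5, -3.6]
grip_width: 0.0214
```

Run:
```python
from h import *
k=bot.get_calibration("wrist"); p,d=bot.grab_frame("wrist"); q,e=bot.grab_frame("scene")
a=cv2.resize(q[130:330,300:500,::-1],(400,400)); b=cv2.resize(p[0:400,80:480,::-1],(400,400)); cv2.imwrite("pics/s5.png",np.hstack([a,b]))
inc([.56,-.09,.235],76.5,8)
inc([.56,-.09,.235],76.5,0)
```

```text
t 9.85 tcp [0.5168 0.0621 0.2355] F [ 0.6  0.3 -2. ] w 0.0209
inc [-0.06  0.    0.  ] [ 1.937  3.411 -0.491]
t 9.85 tcp [0.5168 0.0621 0.2355] F [ 0.6  0.3 -2. ] w 0.0209
inc [-1.4  0.   0. ] [ 1.937  3.411 -0.491]
```

View pics/s5.png

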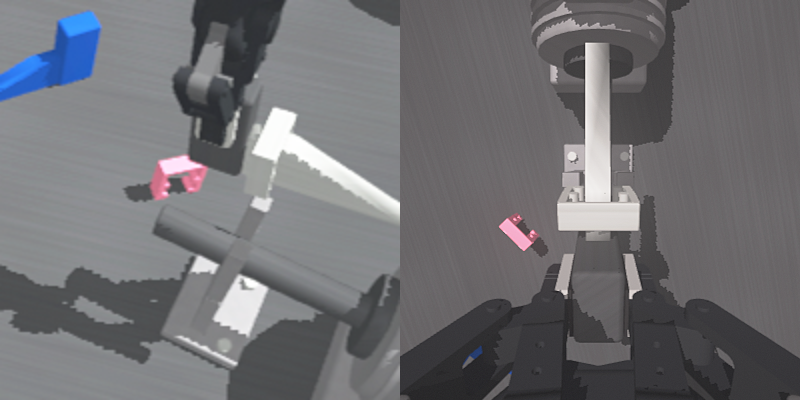

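The clip is off the shaft, astride the land at (598,215), clear of the fingers and above the cheeks. I carry it gently to the wedge's old area.

```bash
python3 -c "
from h import *
inc([.525,-.19,.21],85,8.4)
T=np.load('top0.npz'); W=cloud(T['d'],bot.get_calibration('top')); X,Y,Z=W[...,0],W[...,1],W[...,2]
m=(X>.45)&(X<.60)&(Y>-.26)&(Y<-.05)&(Z>.006); Q=W[m]; print(len(Q), Q.min(0),Q.max(0))"
```

```text
t 9.85 tcp [0.5168 0.0621 0.2355] F [ 0.6  0.3 -2. ] w 0.0209
inc [ 0.   -0.21 -1.4 ] [ 1.67   6.11  -0.258]
763 [ 0.49051476 -0.25053497  0.00607907] [ 0.53488944 -0.0701734   0.07359313]
```

Call:
jog_arm(increments=[0,0,0,0.02,0.06,0,-1,0,-0.01,-0.04,0.05,0.18,-0.01,-1,0,-0.01,-0.08,0.1,0.37,-0.02,-1,0,-0.02,-0.14,0.17,0.61,-0.03,-1,0,-0.03,-0.21,0.25,0.92,-0.04,-1,0,-0.04,-0.29,0.35,1.28,-0.05,-1,0,-0.06,-0.39,0.47,1.71,-0.07,-1,0,-0.08,-0.5,0.6,2.2,-0.09,-1,0,-0.09,-0.62,0.73,2.69,-0.11,-1,0,-0.11,-0.73,0.87,3.18,-0.13,-1])

```text
t: 10.85
tcp_pos: [0.521, -0.0707, 0.222]
eef_rot: [-0.073, 0.994, -0.079, 0.006]
ft_force: [0.3, 0.1, -2.9]
grip_width: 0.0208
```

```bash
python3 -c "
from h import *
inc([.525,-.19,.21],85,8.4)"
```

```text
t 10.85 tcp [ 0.521  -0.0707  0.222 ] F [ 0.3  0.1 -2.9] w 0.0208
inc [ 0.   -0.1  -0.67] [ 0.567  2.943 -0.131]
```

Call:
jog_arm(increments=[0,-0.02,-0.11,0.1,0.5,-0.02,-1,0,-0.03,-0.22,0.19,0.97,-0.04,-1,0,-0.05,-0.32,0.27,1.41,-0.06,-1,0,-0.06,-0.42,0.35,1.82,-0.08,-1,0,-0.07,-0.5,0.42,2.18,-0.1,-1,0,-0.08,-0.56,0.48,2.47,-0.11,-1,0,-0.09,-0.62,0.52,2.71,-0.12,-1,0,-0.1,-0.65,0.55,2.85,-0.13,-1,0,-0.1,-0.67,0.57,2.94,-0.13,-1,0,-0.1,-0.67,0.57,2.94,-0.13,-1])

```text
t: 11.85
tcp_pos: [0.5253, -0.1884, 0.21]
eef_rot: [-0.073, 0.996, -0.043, 0.003]
ft_force: [-0.3, 0.3, -2.5]
grip_width: 0.0206
```

```bash
python3 -c "
from h import *
inc([.525,-.19,.12],85,4)
inc([.525,-.19,.065],85,0)
p,d=bot.grab_frame('wrist'); cv2.imwrite('pics/w6.png',p[:,:,::-1])"
```

```text
t 11.85 tcp [ 0.5253 -0.1884  0.21  ] F [-0.3  0.3 -2.5] w 0.0206
inc [-0.73  0.    0.  ] [-0.003  0.369  2.219]
t 11.85 tcp [ 0.5253 -0.1884  0.21  ] F [-0.3  0.3 -2.5] w 0.0206
inc [-1.4  0.   0. ] [-2.00e-03  5.70e-01  3.58e+00]
```

View pics/w6.png

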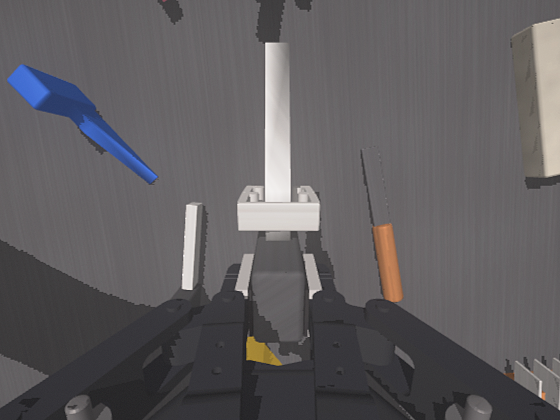

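The clip still sits at (278,215) on the land. The bar (192,245), the knife (385,260) and the blue one are clear of the landing spot. I lower and level.

Call:
jog_arm(increments=[0,0,0,0,0.02,0.15,-1,0,0,0,0,0.07,0.45,-1,0,0,0,0,0.14,0.9,-1,0,0,0,0,0.21,1.35,-1,-0.2,0,0,0,0.28,1.8,-1,-0.5,0,0,0,0.36,2.25,-1,-0.8,0,0,0,0.43,2.7,-1,-1.1,0,0,0,0.5,3.1,-1,-1.4,0,0,0,0.55,3.4,-1,-1.4,0,0,0,0.57,3.58,-1])

```text
t: 12.9
tcp_pos: [0.5246, -0.1885, 0.0632]
eef_rot: [0.0, 0.999, -0.043, -0.001]
ft_force: [-0.4, 0.1, -3.5]
grip_width: 0.021
```

```bash
python3 -c "
from h import *
inc([.525,-.19,.0525],85,0)"
```

```text
t 12.9 tcp [ 0.5246 -0.1885  0.0632] F [-0.4  0.1 -3.5] w 0.021
inc [0.   0.02 0.02] [0.015 0.035 0.267]
```

Call:
jog_arm(increments=[0,0,0,0,0,0.1,-1,0,0,0,0,0,0.2,-1,0,0,0,0,0,0.26,-1,0,0,0,0,0,0.28,-1,0,0,0,0,0,0.28,-1,0,0,0,0,0,0.28,-0.3,0,0,0,0,0,0.28,0.3,0,0,0,0,0,0.28,0.3,0,0,0,0,0,0.28,0.3,0,0,0,0,0,0.28,0.3])

```text
t: 13.9
tcp_pos: [0.5252, -0.1898, 0.0539]
eef_rot: [0.0, 0.999, -0.043, -0.0]
ft_force: [-0.9, 0.8, -0.1]
grip_width: 0.0555
```

Call:
jog_arm(increments=[0,0,0,0,0,0,0.3,0,0,0,0,0,-0.3,0.3,0,0,0,0,0,-0.8,0.3,0,0,0,0,0,-1.6,0.3,0,0,0,0,0,-2.5,0.3,0,0,0,0,0,-3.5,0.3,0,0,0,0,0,-4,0.3,0,0,0,0,0,-4,0.3])

```text
t: 14.7
tcp_pos: [0.5261, -0.1904, 0.2173]
eef_rot: [0.0, 0.999, -0.044, 0.002]
ft_force: [0.1, -0.5, 0.5]
grip_width: 0.0554
```

Run:
```python
from h import *
s=bot.observe(); print(s["t"],s["tcp_pos"],s["ft_force"],s["grip_width"])
k=bot.get_calibration("wrist"); p,d=bot.grab_frame("wrist"); q,e=bot.grab_frame("scene"); 
cv2.imwrite("pics/f.png",np.hstack([cv2.resize(q[100:350,100:480,::-1],(400,300)),cv2.resize(p[:,:,::-1],(400,300))]))
W=cloud(e,bot.get_calibration("scene")); X,Y,Z=W[...,0],W[...,1],W[...,2]
m=(abs(X-.525)<.04)&(abs(Y+.155)<.02)&(Z>.03); print("clip/land top z",np.nanpercentile(Z[m],[50,95]) if m.any() else None)
m=(abs(X-.525)<.04)&(abs(Y-.09)<.01)&(Z>.104); print("above shaft at seat",m.sum())
for n in ("clip","bar"): print(n,[(np.round(r["xyz"],3).tolist(),round(r["conf"],2)) for r in bot.look_for("scene",n)])
```

```text
14.7 [ 0.52611321 -0.19040272  0.21731242] [ 0.08131857 -0.48086945  0.47909193] 0.055378918646067476
clip/land top z [0.39253985 0.43752002]
above shaft at seat 111
clip [([0.538, -0.161, 0.04], 0.69), ([0.425, 0.062, 0.035], 0.61)]
bar [([0.424, -0.224, 0.023], 0.69)]
```

View pics/f.png

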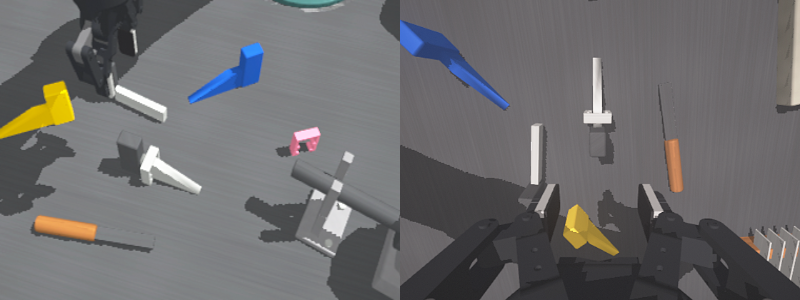

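The wedge stands on the bench at (130,155) with the clip around its blade at (160,165). The shaft is bare, the bar is in place and the gripper is clear, so I hand it in.

```bash
python3 -c "
from workcell import bot
print(bot.finish_job())"
```

```text
the job is handed in; nothing more can be done
None
```

The job is done and handed in at about 15 s of the 58 s allowed; `finish_job` gives no verdict.

**What I did:** I gripped the dark-handled tapered wedge and slid it tip first along the shaft top under the bow. The steel clip rose onto the level land: bow top at z ≈ 0.141 m, about 24 mm up. I lifted the clip off with the wedge and set both down near the wedge's old spot.

**Last checks:**
- **Clip and shaft:** The last pictures show the clip around the standing wedge's blade, and no clip on the shaft. The network finds the clip at (0.538, -0.161, 0.040), beside the wedge.
- **Bar:** It looks where it was. The network put it at y = -0.224 against -0.264 and -0.252 earlier. I take that to be what is visible of it changing, because the arm hid its handle. I did not measure it again.
- **Fingers:** They showed a gap to the clip in every picture. The largest wrist force reported at the end of a move was about 10 N, and the gripper ended clear of everything.

**Checks that failed or disagreed:**
- My depth check of the clip's height on the wedge picked up the arm (0.39 m), so it says nothing.
- My bare-shaft depth check still counted 111 points above the shaft near the seat. I put these down to the fork cheeks, so I relied on the pictures for the clip being off.

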